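# Fit the battery to the cordless sander and hold the sander up

### The arm

A 6-joint arm with a two-finger parallel gripper is mounted at the origin on the work surface. World frame = base frame: x ahead of the robot, y to its left, z up, the work surface at z = 0. Lengths are in mm, angles in degrees, forces in N, time in s.
With the tool pointing down it reaches from about 375 to 925 mm from the base axis. Payload 5.7 kg.
Tool frame: the origin (TCP) lies on the centre line of the jaws, within the pads' length; the fingertips stand 8 mm ahead of it and the grasp point (between the pads) lies 11 mm behind it; z points along the fingers, y is the line along which they close (so a half turn about z gives the same grasp; the last joint's range is limited). The gripper opens to 85 mm and grips with 20 to 120 N. Pads are 22 mm wide; open, the fingers measure 114 mm over their backs; the gripper's body (76 mm by 85 mm) begins 54 mm behind the grasp point. The pads swing forward as they close: fully open they stand 13 mm farther back than shut.
Start: joints at [-70.308, 20.558, 86.54, -0, 72.909, -6.595], TCP at [265.705, -537.927, 239.267] pointing down, gripper open.
Joint ranges: [-170.27, 170.27], [-57.76, 135], [12.27, 136.19], [-55.21, 235.2], [11.17, 155.16], [-170.74, 170.74]. Speed limits (degrees/s): [136.94, 136.94, 180, 180, 180, 180].

### API

Orientations are given as [roll, pitch, yaw] about the fixed x, y, z axes, in that order (R = Rz(yaw) Ry(pitch) Rx(roll)).
In Python, from workcell import manip, solver, vision gives the robot as it stands. The module is installed in compiled form; this text tells all that it offers. Calls block until the motion is done:
- manip.movep(position, orientation): joint-space move of the TCP to a pose.
- manip.move_linear(position, rotation=None, velocity=150, threshold=None): straight line of the TCP; rotation=None keeps the orientation; velocity is the mean speed in mm/s. With threshold (N) it stops when the force on the tool has changed by that much, and returns True; else False.
- manip.goto_joints(angles): joint-space move.
- manip.let_go() and manip.gripper_close(f_grip=None): open the fingers fully, or close them until they stop; f_grip is the grip in N (None keeps the last).
- manip.dwell(seconds).
- solver.ik(position, orientation): joint angles nearest the present ones, or None.
- manip.state(): the state.
- vision.get_image(name): name is "scene" or "top"; returns (picture, depth): 400x640x3 uint8, red, green, blue; 400x640 float32, mm along the optical axis (not along the pixel's ray), 0 where there is no reading.
- vision.camera_info(name): a dict with "fx", "fy", "cx", "cy" (pixels), "cam_to_world" (4x4, takes a point from camera to world coordinates). Camera axes: x right, y down, z forward; pixel columns grow to the right and rows downward; lengths in mm; the calibration is good to about 2 mm. A picture is of the moment at which its call begins. camera_info takes no time and is no camera call.
A pose or a line that the arm cannot do raises manip.MotionError and nothing moves.
- manip.finish_job(): hands the job in; it is judged then, once.
The state is a dict: "t": time; "qpos": joint angles; "joint_vel": joint speeds; "effort": joint torques, N m; "ee_pos": TCP position; "eef_rot": TCP orientation; "wrist_force": force on the tool from outside, world axes, zero at the start; "ft_torque": the same for the moment, N m; "finger_gap": finger opening in mm; "gripper_force": force on a finger pad.
Only numpy, scipy, OpenCV 4.12 (cv2) and the standard library are available. Lean on these libraries where they do the work, as an engineer would, in place of code of your own. Each camera call takes 0.05 s, during which the arm holds its last target. There are 200 camera calls.

### The job

Take the battery off its charger and slide it down onto the upright rail at the back of the sander until it clicks fully home, while the sander stays in its tray. Then take the sander by its top handle alone, lift it straight up until it is at least 12 cm above the tray, and finish while still holding it there in the air, steady and level, with the battery still fully home. Leave the tape measure, crate, spirit level and offcut alone.

Things in the scene. Friction and masses are not known exactly. Their poses are not given: they have to be found in the camera images.
- sander: Blue cordless sander, about 0.52 kg, on its flat pad in the tray with 4 mm of play. Origin: centre of the pad's underside; x to its front, y left, z up. Pad 196 (x) x 96 (y) x 22 mm high. Blue motor body 76 wide (y), x -45 to +70, top z 95. Black top handle: bar along x, 34 wide, 34 high, x -30 to +80, z 112 to 146, on two posts. At its back (x below -45) an upright steel rail.
- sander_grip (a point): Middle of the top face of the sander's handle (z = 146 mm over the pad's underside, x = 0), about above the centre of mass of sander plus battery: grip the bar across the sander's y here, from above, to lift it level. The blue body's top is 51 mm below this point.
- shoe_seat (a point): Where the battery's origin comes when fully home, axes parallel to the sander's: on a black ledge at sander x = -70, y = 0, z = 32 mm. Lower the battery onto the rail along z, from 60 mm or more above. The steel T rail: flange 34 (y) x 6 mm at sander x = -58, rising 53 mm from the ledge, top ends rounded. Play 1 to 1.5 mm each way; the round top forgives 2 mm more.
- catch_ball (a joint): Brass spring ball of the detent in the rail, 16.5 mm above the ledge. Metres pressed in: 0 out, about 0.003 with the battery's ridge on top of it, about 0.0005 when home. The ridge meets it with the battery some 16 mm above home and passes at about 7 mm; pushing over it takes about 3 to 8 N down beyond the battery's weight; then the spring helps it home to a hard stop on the ledge.
- battery: Black battery pack with an orange cap, standing upright on the charger, about 0.22 kg. Origin: centre of its underside. 44 (x) x 58 (y) x 80 mm high (z). Its +x face carries the vertical channel for the rail, open at the bottom, 62 mm deep; the channel's centre for the flange is at x = +12. Grip it across y (58 mm), near its top.
- charger: Grey charger fixed on the bench, 100 x 110 x 26 mm high, with two ribs 6 mm high in front of and behind the battery. Origin: centre of its underside. The battery stands in the middle of its top with the same yaw.
- tray: Shallow plywood parking tray fixed on the bench, 212 (x) x 112 (y) x 16 mm high, walls and floor 4 mm. Origin: centre of its underside.
- tape_measure: Bystander: yellow tape measure, 68 x 34 x 62 mm high, loose. Origin: centre of its underside.
- crate: Bystander: small slatted pine crate, 100 x 170 x 85 mm high, loose. Origin: centre of its underside.
- level: Bystander: yellow spirit level standing on edge along x, 300 x 26 x 55 mm high, loose. Origin: centre of its underside.
- offcut: Bystander: pine board, 260 (x) x 75 x 20 mm, lying flat, loose. Origin: centre of its underside.
Not all that is in view belongs to the job. Of the things that look like the sander, the largest one is meant.

How it is judged (in metres and radians):
On the way:
1. the battery is fully home on the sander's rail while the sander stands in its tray (z of battery in the frame of shoe_seat below 0.003 m and distance between battery and shoe_seat below 0.007 m and z of sander in the frame of tray below 0.012 m), for 0.2 s.
At the end, for the whole second after the job is handed in: Sander held by its handle, at least 11 cm above and within 10 cm sideways of the tray, level within 0.12 rad, still (0.03 m/s, 0.2 rad/s); battery home within 3 mm in height, 7 mm in all; fingers off the battery; bystanders within 3 cm of their starts (z of sander in the frame of tray above 0.11 m and horizontal distance between sander and tray below 0.1 m and angle between sander's own z axis and vertical below 0.12 rad and linear speed of sander below 0.03 m/s and angular speed of sander below 0.2 rad/s and contact force between the fingers and sander above 3 N and contact force between the fingers and battery below 0.5 N and contact force between sander and tray below 0.1 N and z of battery in the frame of shoe_seat below 0.003 m and distance between battery and shoe_seat below 0.007 m and distance of each of tape_measure, crate, level, offcut from where it was at the start of the episode below 0.03 m); the arm keeps its last pose, push and grip.
It fails at once if a bystander is shoved away (distance of any of tape_measure, crate, level, offcut from where it was at the start of the episode above 0.03 m).
It fails at once if the sander is tipped over (angle between sander's own z axis and vertical above 0.7 rad).
It also fails if it takes over 70 s, if anything falls off the work surface, if the arm or the gripper's body presses on something with over 40 N, if the wrist force passes 120 N, or if a joint passes its speed limit or range.

## Working session

There is one attempt and no reset: what is moved stays moved. The work goes in short steps, each a Python script; the robot and the scene stay as the last script left them, time stands still between calls to the robot, and variables do not carry over. Pictures are saved under pics/ and viewed, at most 10 in all, crops included, and the job is handed in when it is done.

```bash
mkdir -p pics; cat > h.py <<'E'
import numpy as np, cv2
from workcell import manip, solver, vision
def cloud(n):
    im,d=vision.get_image(n); c=vision.camera_info(n); T=np.array(c["cam_to_world"])
    v,u=np.mgrid[:400,:640]
    p=np.stack([(u-c["cx"])/c["fx"]*d,(v-c["cy"])/c["fy"]*d,d],-1)
    w=p@T[:3,:3].T+T[:3,3]; w[d==0]=np.nan
    return im,d,w
def save(f,im): cv2.imwrite(f,cv2.cvtColor(im,cv2.COLOR_RGB2BGR))
E
python3 - <<'E'
from h import *
for n in("scene","top"):
    im,d,w=cloud(n); save(f"pics/{n}0.png",im); np.savez(f"{n}0.npz",im=im,d=d,w=w)
    print(n,np.array(vision.camera_info(n)["cam_to_world"]).round(2).tolist(),vision.camera_info(n)["fx"])
print(manip.state())
E
```

```text
scene [[-0.25, 0.69, -0.68, 1366.49], [0.97, 0.17, -0.19, 204.92], [-0.02, -0.71, -0.71, 939.73], [0.0, 0.0, 0.0, 1.0]] 367.1592948187612
top [[0.02, -1.0, 0.03, 527.0], [-1.0, -0.02, 0.01, -2.01], [-0.01, -0.03, -1.0, 1111.28], [0.0, 0.0, 0.0, 1.0]] 370.90292431099675
{'t': 0.1, 'qpos': array([-7.03072376e+01,  2.05956252e+01,  8.65927325e+01,  1.02565418e-03,
        7.29097094e+01, -6.59702026e+00]), 'joint_vel': array([-0.0437747 , -0.09593014, -0.0655365 , -0.13844709, -0.05312992,
        0.00546038]), 'effort': array([ 2.46432182e-05, -5.28647232e+01, -2.79348940e+01, -2.45713472e-04,
        5.08164667e-03, -2.60808514e-05]), 'ee_pos': array([ 265.51878207, -537.37654893,  238.51911758]), 'eef_rot': array([-1.79902695e+02, -1.22398452e-02,  2.62894700e+01]), 'wrist_force': array([ 0.12058011,  0.68734257, -0.48627063]), 'ft_torque': array([-0.00278771, -0.01517711, -0.06001577]), 'gripper_force': 0.0, 'finger_gap': 85.40636528336097}
```

View pics/scene0.png

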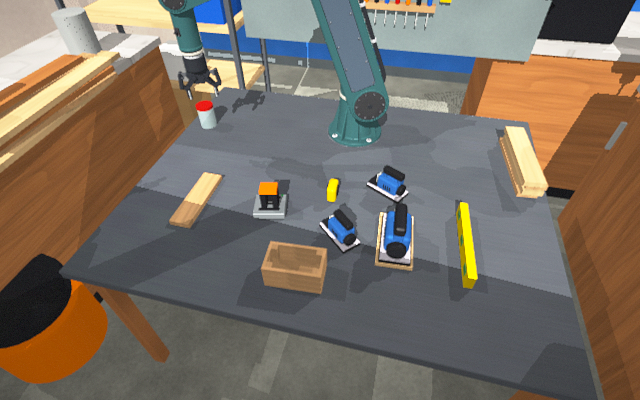

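View pics/top0.png

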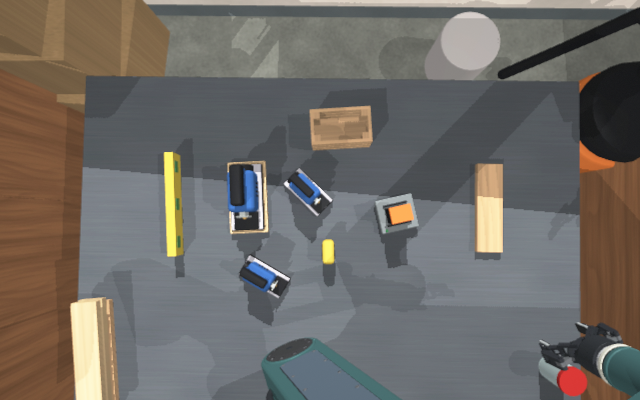

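Scene and top views: three sanders, at top-view pixels (247,197) in the tray and the largest, (308,190) small, and (265,277) small. I choose (247,197). The battery with the orange cap is on the charger at (400,214). Next is one close crop to check the choice.

```bash
python3 - <<'E'
from h import *
a=np.load("top0.npz");im,w=a["im"],a["w"]
b=np.load("scene0.npz")
c1=cv2.resize(im[155:240,215:280],None,fx=6,fy=6,interpolation=cv2.INTER_CUBIC)
c2=cv2.resize(b["im"][195:280,370:425],None,fx=6,fy=6,interpolation=cv2.INTER_CUBIC)
save("pics/crop.png",np.hstack([c1,c2]))
def rect(p,n):
    r=cv2.minAreaRect(p.astype(np.float32)); print(n,len(p),np.array(r[0]).round(1),np.array(r[1]).round(1),round(r[2],2)); 
for n,q in(("top",a),("scene",b)):
    im,w=q["im"].astype(int),q["w"]; R,G,B=im[...,0],im[...,1],im[...,2]
    X,Y,Z=w[...,0],w[...,1],w[...,2]
    org=(R>180)&(G>70)&(G<170)&(B<90)&(Z>60)&(Z<180)&(X>300)&(X<900)
    P=w[org]; print(n,"orange z",np.percentile(P[:,2],[5,50,95]).round(1))
    top=P[P[:,2]>np.percentile(P[:,2],50)-6]; rect(top[:,:2],"cap")
    reg=(Y>120)&(Y<300)&(X>400)&(X<680)
    m=reg&(Z>140)&(Z<165); rect(w[m][:,:2],"handle"); print(np.percentile(Z[m],[5,50,95]).round(1))
    hs=w[m]; 
    m=reg&(Z>8)&(Z<22)&(R>B+20); rect(w[m][:,:2],"tray")
    m=reg&(Z>20)&(Z<32)&(abs(R-B)<40)&(R>120); rect(w[m][:,:2],"pad") if m.sum() else 0
    cg=(Y>-260)&(Y<-80)&(X>380)&(X<620)&(Z>20)&(Z<38); rect(w[cg][:,:2],"charger")
E
```

```text
top orange z [ 93.8 103.5 107.3]
cap 28 [ 539.7 -189.7] [44.4 43.1] 13.73
handle 531 [609.1 243.8] [109.   34.9] 3.38
[142.5 148.1 151.3]
tray 242 [579.9 240.3] [202.4 112.9] 3.79
pad 316 [583.8 240.6] [189.5  90. ] 1.92
charger 840 [ 542.3 -199.7] [ 99.8 109.6] 13.59
scene orange z [ 95.5 105.7 108.6]
cap 183 [ 541.7 -198.4] [48.1 58. ] 15.33
handle 329 [611.7 242.2] [108.5  34.1] 5.26
[142.9 148.7 151.8]
tray 178 [580.9 239.1] [203.9 111.9] 3.89
pad 281 [586.  240.2] [191.   90.3] 3.84
charger 453 [ 545.5 -200.7] [ 98.3 110. ] 13.53
```

View pics/crop.png

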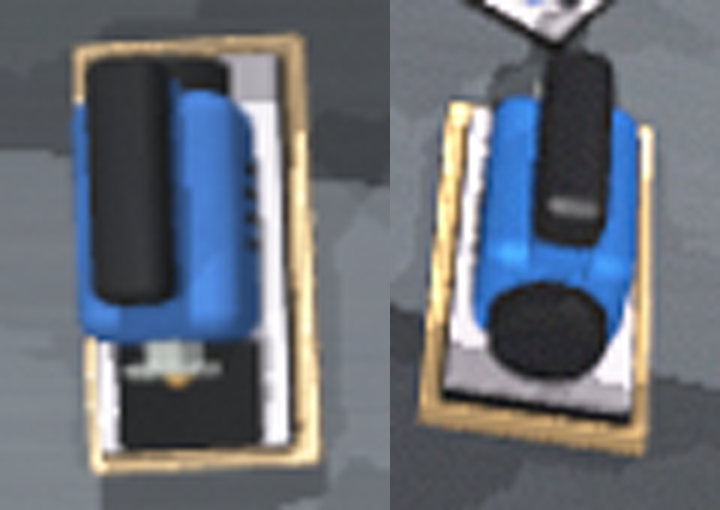

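The crop confirms the large blue sander in its tray, front to +x and rail with brass ball at the back (crop 178,370; full image about 244,216). Next I refine the poses, averaging frames, and check which way the battery's channel faces.

```bash
cat >> h.py <<'E'
def mean_cloud(n,k=8):
    fs=[cloud(n) for _ in range(k)]
    return fs[0][0],np.nanmean([f[2] for f in fs],0)
def box(p):
    (c,s,a)=cv2.minAreaRect(p.astype(np.float32)); a=(a+45)%90-45
    q=p-p.mean(0); ev,V=np.linalg.eigh(q.T@q); v=V[:,1]; 
    return np.round([*c,*sorted(s),a,np.degrees(np.arctan2(v[1],v[0]))%180,*p.mean(0)],2)
def meas(n):
    im,w=mean_cloud(n); im=im.astype(int); R,G,B=im[...,0],im[...,1],im[...,2]; X,Y,Z=w[...,0],w[...,1],w[...,2]
    org=(R>150)&(G>50)&(G<190)&(B<110)&(R>G+40)
    return im,w,R,G,B,X,Y,Z,org
E
python3 - <<'E'
from h import *
for n in("top","scene"):
    im,w,R,G,B,X,Y,Z,org=meas(n)
    m=(abs(Y+200)<60)&(abs(X-543)<60)&(Z>100); print(n,"cap",m.sum(),box(w[m][:,:2]),np.median(Z[m]))
    m=(abs(Y+200)<90)&(abs(X-543)<90)&(Z>22)&(Z<36); print("chg",box(w[m][:,:2]))
    m=(abs(Y-240)<60)&(abs(X-600)<90)&(Z>143); print("handle",m.sum(),box(w[m][:,:2]),np.median(Z[m]))
    m=(abs(Y-240)<60)&(abs(X-600)<90)&(Z>60)&(Z<105)&(B>R+60); print("blue",m.sum(),box(w[m][:,:2]))
    m=(abs(Y-240)<40)&(X>490)&(X<550)&(Z>55)&(Z<100); print("rail",m.sum(),box(w[m][:,:2]) if m.sum()>3 else 0, np.percentile(Z[m],[5,50,95]) if m.sum() else 0)
    m=(abs(Y-240)<60)&(X>470)&(X<545)&(Z>28)&(Z<44); print("ledge",m.sum(),box(w[m][:,:2]) if m.sum()>3 else 0,np.median(Z[m]))
    if n=="scene": save("pics/bat.png",cv2.resize(im[170:230,240:300].astype(np.uint8),None,fx=9,fy=9,interpolation=cv2.INTER_CUBIC))
E
```

```text
top cap 364 [ 541.72 -197.38   44.46   58.47   13.42  104.37  541.64 -197.22] 105.16422206008747
chg [ 542.42 -199.91   99.46  109.47   13.69  110.78  542.09 -195.72]
handle 499 [608.89 243.8   32.54 107.87   3.75   3.46 608.76 242.8 ] 148.51890261336786
blue 642 [596.37 243.4   76.44 113.52   3.34 169.74 589.51 228.87]
rail 165 [534.74 238.83  27.92  69.6    1.55  93.07 539.1  237.41] [56.99552899 87.88415115 97.0113396 ]
ledge 358 [514.44 237.63  50.87  68.47   3.74 102.02 511.81 236.11] 35.05861327969383
scene cap 178 [ 542.28 -198.49   43.51   58.27   13.35  103.38  543.95 -197.7 ] 106.60512616801252
chg [ 545.14 -200.4    95.68  109.31   13.32  113.13  557.63 -194.85]
handle 315 [610.83 243.04  32.9  107.71   3.37   3.11 615.43 242.92] 149.25159566602878
blue 469 [603.77 240.92  74.06 123.26   5.06  10.74 618.23 239.  ]
rail 12 [545.57 242.24  20.31  59.39 -19.34  81.86 541.87 239.11] [84.71234743 95.32630418 97.81347326]
ledge 2 0 35.15743734448776
```

View pics/bat.png

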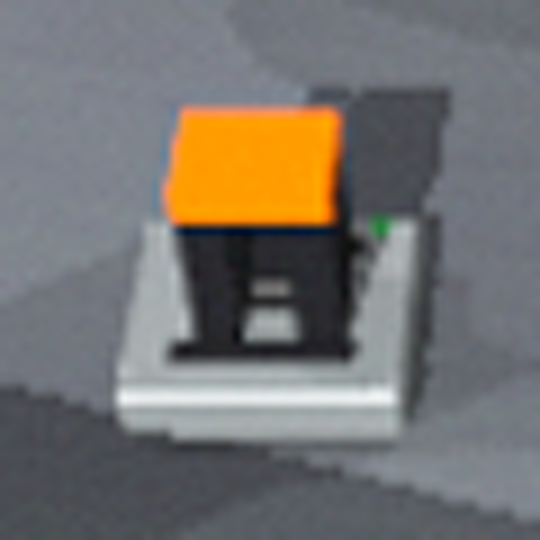

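The channel faces the camera, so +x and yaw is about 13.5°. Now I grasp the battery.

```bash
python3 - <<'E'
from h import *
o=[180,0,13.5]
manip.movep([542,-198,200],o); manip.move_linear([542,-198,86],velocity=80)
s=manip.state(); print(s["ee_pos"],s["wrist_force"])
manip.gripper_close(60); manip.dwell(.2)
s=manip.state(); print(s["t"],s["finger_gap"],s["gripper_force"],s["ee_pos"],s["wrist_force"])
manip.move_linear([542,-198,240],velocity=100); manip.dwell(.3)
s=manip.state(); print(s["t"],s["finger_gap"],s["ee_pos"],s["eef_rot"],s["wrist_force"])
for n in("scene","top"):
    im,w,R,G,B,X,Y,Z,org=meas(n)
    m=(abs(Y+200)<60)&(abs(X-543)<60)&org&(Z>215); print(n,m.sum(),box(w[m][:,:2]),np.percentile(Z[m],[5,50,95]))
    if n=="scene": save("pics/held.png",cv2.resize(im[100:240,210:330].astype(np.uint8),None,fx=4,fy=4))
E
```

```text
[ 542.39127769 -198.20318884   86.53006494] [-0.0708781  -0.16782265  1.421589  ]
4.6667 56.900461203934896 65.09267516434193 [ 542.4262019  -198.00326699   86.64528754] [0.33506435 2.05099339 6.04602012]
6.6583 57.14563858183633 [ 541.92294647 -197.95811712  239.76068699] [-1.79984883e+02  1.90305412e-02  1.35016587e+01] [-0.40007739  0.18509641 -2.10599652]
scene 243 [ 541.8  -197.98   44.78   59.54   12.32   87.76  548.05 -196.47] [246.2258278  259.69195664 260.8014824 ]
top 45 [ 536.04 -174.17   22.93   43.75    7.27   10.21  538.73 -173.43] [250.28994307 258.66667356 311.06621015]
```

View pics/held.png

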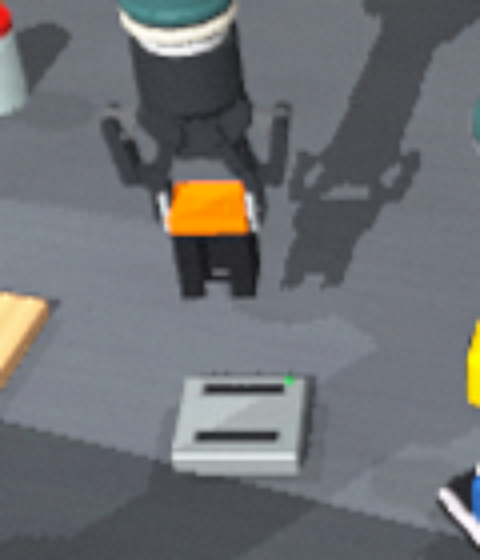

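Battery is held squarely (cap at about 207,205 in the crop, channel toward the camera). Next I hover over the rail and compare the cap and handle in one view.

```bash
python3 - <<'E'
from h import *
o=[180,0,3.6]
manip.movep([515.2,237.4,240],o); manip.move_linear([515.2,237.4,165],velocity=80); manip.dwell(.4)
s=manip.state(); print(s["t"],s["finger_gap"],s["ee_pos"],s["eef_rot"],s["wrist_force"])
im,w,R,G,B,X,Y,Z,org=meas("scene")
m=(abs(Y-240)<60)&(abs(X-515)<60)&org&(Z>178); print(m.sum(),box(w[m][:,:2]),np.percentile(Z[m],[5,50,95]))
m=(abs(Y-240)<35)&(abs(X-600)<90)&(Z>143)&(Z<156)&(R<90); print("handle",m.sum(),box(w[m][:,:2]))
save("pics/hover.png",cv2.resize(im[140:280,350:450].astype(np.uint8),None,fx=4,fy=4))
E
```

```text
10.55 56.82165895218172 [515.27378472 237.44546722 165.17751509] [-1.79996941e+02 -1.82149254e-02  3.60366176e+00] [ 0.65782348  0.17601301 -1.26593046]
228 [515.31 237.3   45.61  56.91   3.67 104.87 517.89 238.56] [180.25420835 184.4956363  185.52328212]
handle 351 [588.88 246.87  57.06 148.11   9.49   3.43 601.02 241.9 ]
```

View pics/hover.png

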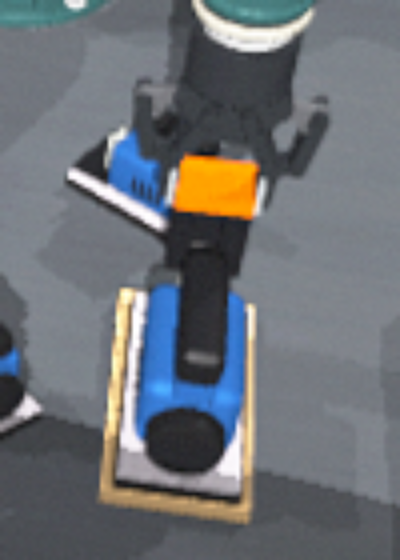

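The battery hangs centred behind the handle (cap at 215,185 in the crop), within about 1 mm of the target line. Now I lower it with a force guard.

```bash
python3 - <<'E'
from h import *
p=[515.5,237.4]
def st(k):
    s=manip.state(); print(k,round(s["t"],2),s["ee_pos"].round(2),s["wrist_force"].round(2),s["ft_torque"].round(2))
print(manip.move_linear([*p,165])); st("a")
hit=manip.move_linear([*p,130],velocity=25,threshold=6); st(f"130 {hit}")
if not hit:
    hit=manip.move_linear([*p,116],velocity=25,threshold=8); st(f"116 {hit}")
E
```

```text
False
a 11.2 [515.51 237.41 165.  ] [ 0.28 -0.4  -1.23] [-0.03  0.01 -0.04]
130 False 12.75 [515.62 237.45 130.19] [-0.33  0.27 -1.38] [-0.08 -0.03 -0.02]
116 False 13.46 [515.54 237.4  115.92] [ 0.07  0.31 -1.66] [ 0.    0.01 -0.07]
```

```bash
python3 - <<'E'
from h import *
p=[515.5,237.4]
z=115
while z>=93:
    hit=manip.move_linear([*p,z],velocity=20,threshold=22); s=manip.state()
    print(z,hit,s["ee_pos"].round(2),s["wrist_force"].round(2))
    if hit or s["wrist_force"][2]>18: break
    z-=1.5
manip.dwell(.3); s=manip.state(); print(s["t"],s["ee_pos"].round(2),s["wrist_force"].round(2),s["finger_gap"])
E
```

```text
115 False [515.54 237.41 115.06] [ 0.19 -0.01 -2.58]
113.5 False [515.33 237.42 113.5 ] [-0.6   1.45 -1.33]
112.0 False [514.73 237.35 111.83] [-2.88  0.38  1.33]
110.5 False [514.78 237.27 110.17] [-4.12  0.41  0.53]
109.0 False [515.05 237.14 108.55] [-3.01 -0.89 -0.51]
107.5 False [515.18 237.28 107.34] [-5.24 -0.53  0.1 ]
106.0 False [515.32 237.34 105.86] [-4.03 -1.12 -0.21]
104.5 False [515.55 237.39 104.44] [-3.37  0.13 -0.85]
103.0 False [516.09 237.39 102.67] [-1.05 -0.15 -4.36]
101.5 False [516.23 237.48 101.38] [-0.3  -1.04 -5.43]
100.0 False [516.16 237.54 100.05] [ 0.45  0.01 -5.64]
98.5 False [515.9  237.48  98.43] [ 0.64 -0.26 -5.72]
97.0 False [515.59 237.41  96.83] [ 1.77  0.27 -5.24]
95.5 False [515.56 237.45  96.63] [-2.1  -0.57  6.17]
94.0 False [515.58 237.45  96.57] [-5.34 -1.66 19.98]
17.5083 [515.64 237.47  96.58] [-6.15 -1.56 18.41] 56.77772706649989
```

The pack passed the detent and hit the hard stop at TCP z 96.6, as predicted. I release it, retreat and re-measure.

```bash
python3 - <<'E'
from h import *
manip.move_linear([515.5,237.4,96.3]); manip.let_go(); manip.dwell(.2)
manip.move_linear([515.5,237.4,220],velocity=120); manip.movep([430,100,300],[180,0,3.6])
print(manip.state()["t"])
for n in("top","scene"):
    im,w,R,G,B,X,Y,Z,org=meas(n)
    m=(abs(Y-240)<60)&(abs(X-515)<60)&org&(Z>108); print(n,m.sum(),box(w[m][:,:2]),np.percentile(Z[m],[5,50,95]))
    m=(abs(Y-240)<45)&(abs(X-610)<75)&(Z>143)&(Z<156)&(R<90); print("handle",m.sum(),box(w[m][:,:2]),np.median(Z[m]))
    save(f"pics/{n}2.png",im.astype(np.uint8))
E
```

```text
20.2917
top 142 [514.23 238.12  44.13  58.8    4.53  82.28 522.77 235.15] [113.57598588 115.24798048 116.09132325]
handle 498 [609.59 244.25  32.55 105.54   3.88   3.84 609.15 242.88] 148.5154231392969
scene 177 [527.82 237.29  56.51  74.95   5.48 101.72 513.95 235.37] [114.13860997 116.19072755 117.11061069]
handle 300 [611.58 243.02  33.15 106.1    3.41   3.57 613.78 242.83] 149.33308139163887
```

View pics/top2.png

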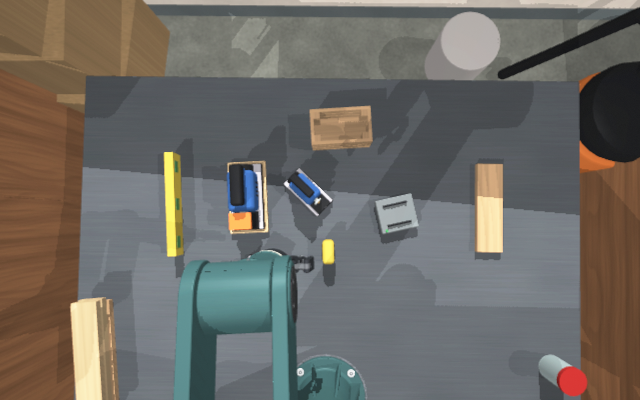

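The battery's cap is at (241,221) on the rail, its top 10 mm higher than on the charger, which matches home. Now I grip the handle and lift.

```bash
python3 - <<'E'
from h import *
o=[180,0,3.7]; p=[585.5,241.8]
manip.movep([*p,250],o); manip.move_linear([*p,125],velocity=90,threshold=8)
def st(k):
    s=manip.state(); print(k,round(s["t"],2),s["ee_pos"].round(2),s["eef_rot"].round(2),s["wrist_force"].round(2),s["ft_torque"].round(2),s["finger_gap"].round(2),s["gripper_force"])
st("down"); manip.gripper_close(100); manip.dwell(.3); st("grip")
manip.move_linear([*p,145],velocity=30); manip.dwell(.3); st("up20")
manip.move_linear([*p,270],velocity=50); manip.dwell(.8); st("up")
for n in("top","scene"):
    im,w,R,G,B,X,Y,Z,org=meas(n)
    m=(abs(Y-240)<60)&(abs(X-515)<60)&org&(Z>230); print(n,m.sum(),box(w[m][:,:2]),np.percentile(Z[m],[5,50,95]))
    m=(abs(Y-240)<100)&(abs(X-580)<130)&(Z>150)&(Z<180)&(R>110)&(B>110); P=w[m]
    print("pad",len(P), np.linalg.lstsq(np.c_[P[:,:2]-[585,242],np.ones(len(P))],P[:,2],rcond=None)[0])
    save(f"pics/{n}3.png",im.astype(np.uint8))
E
```

```text
Traceback (most recent call last):
AttributeError: 'float' object has no attribute 'round'
```

```bash
python3 - <<'E'
from h import *
p=[585.5,241.8]
def st(k):
    s=manip.state(); print(k,round(s["t"],2),s["ee_pos"].round(2),s["eef_rot"].round(2),s["wrist_force"].round(2),s["ft_torque"].round(2),round(s["finger_gap"],2),s["gripper_force"])
    return s
s=st("down")
if s["ee_pos"][2]<128:
    manip.gripper_close(100); manip.dwell(.3); st("grip")
    manip.move_linear([*p,145],velocity=30); manip.dwell(.3); st("up20")
    manip.move_linear([*p,270],velocity=50); manip.dwell(.8); st("up")
    for n in("top","scene"):
        im,w,R,G,B,X,Y,Z,org=meas(n)
        m=(abs(Y-240)<60)&(abs(X-515)<60)&org&(Z>230); print(n,m.sum(),box(w[m][:,:2]) if m.sum()>3 else 0,np.percentile(Z[m],[5,50,95]) if m.sum() else 0)
        m=(abs(Y-240)<100)&(abs(X-580)<130)&(Z>150)&(Z<180)&(R>110)&(B>110); P=w[m]
        if len(P)>5: print("pad",len(P), np.linalg.lstsq(np.c_[P[:,:2]-[585,242],np.ones(len(P))],P[:,2],rcond=None)[0])
        save(f"pics/{n}3.png",im.astype(np.uint8))
E
```

```text
down 23.51 [586.01 241.98 125.67] [-1.7998e+02 -7.0000e-02  3.7000e+00] [ 0.5   0.47 -0.68] [ 0.04 -0.03  0.04] 85.47 0.0
grip 24.34 [585.73 242.18 125.44] [-1.7997e+02 -4.0000e-02  3.7000e+00] [-1.06  1.98  5.08] [0.18 0.21 0.03] 32.58 101.00383758544922
up20 25.46 [585.4  241.79 144.85] [1.8e+02 2.0e-02 3.7e+00] [-0.91 -0.27 -6.82] [-0.04 -0.05  0.05] 32.43 99.74642157554626
up 28.91 [585.52 241.78 270.01] [-180.    -0.     3.7] [-0.87 -0.91 -7.55] [-0.03 -0.01  0.05] 33.0 99.74783778190613
top 448 [514.18 237.69  44.45  58.81   3.66  92.55 514.86 236.33] [258.82614195 259.82916492 260.68187624]
pad 441 [-6.03720318e-03  1.25099194e-01  1.73187970e+02]
scene 54 [506.75 234.37  22.98  60.48 -17.33  75.2  508.79 241.49] [260.00271817 260.808767   261.62025357]
pad 421 [-1.95611466e-02  1.17389857e-02  1.70371151e+02]
```

View pics/scene3.png

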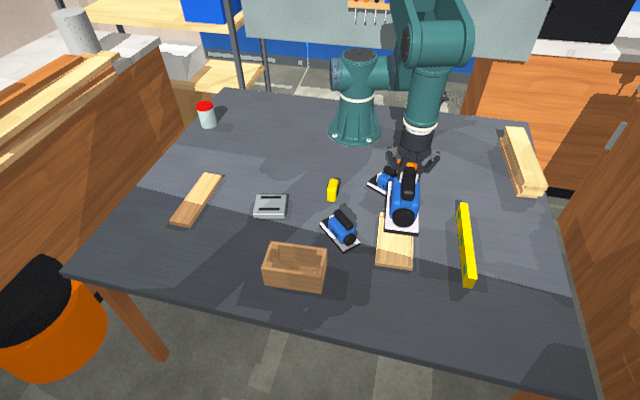

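The sander hangs clear of the tray (pad at about 402,215, tray at 395,245). The cap rose by the same 144.6 mm as the tool and spans under 2 mm in height, so it is level, and the weight on the wrist fits sander plus battery. I hand it in.

```bash
python3 -c "
from h import *
print(manip.finish_job(), manip.state()['t'])"
```

```text
the job is handed in; nothing more can be done
the job is handed in; nothing more can be done
```

The battery is on the sander's rail, down on its hard stop, and the sander was handed in at about 29 s, held level by its top handle about 14 cm above the tray; no verdict was returned.

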